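# Take the flanged hub from the parts bin and put it away in the drawer

### The arm

A 6-joint arm with a two-finger parallel gripper is mounted at the origin on the work surface. World frame = base frame: x ahead of the robot, y to its left, z up, the work surface at z = 0. Lengths are in mm, angles in degrees, forces in N, time in s.
With the tool pointing down it reaches from about 300 to 750 mm from the base axis. Payload 8.5 kg.
Tool frame: the origin (TCP) lies midway between the tips of the shut fingers; the grasp point (between the pads) lies 19 mm behind it; z points along the fingers, y is the line along which they close (so a half turn about z gives the same grasp; the last joint's range is limited). The gripper opens to 88 mm and grips with 3 to 60 N. Pads are 18 mm wide; open, the fingers measure 123 mm over their backs; the gripper's body (75 mm by 187 mm) begins 45 mm behind the grasp point.
Start: joints at [-82.237, 21.807, 74.336, -0, 83.858, -12.336], TCP at [189.001, -516.487, 238.748] pointing down, gripper open.
Joint ranges: [-178.18, 178.18], [-50.72, 133.34], [12.68, 142.11], [-81.47, 261.47], [9.98, 163.14], [-165.26, 165.26]. Speed limits (degrees/s): [136.94, 136.94, 180, 180, 180, 180].

### API

Orientations are given as a 3x3 rotation matrix whose columns are the frame's x, y, z axes.
In Python, from cell import * gives the robot as it stands.
- The arm moves only by the tool move_arm, never from a script. Its argument "moves" is a list of rows, each an object of numbers: "x", "y", "z": the shift along the tool's x, y, z as a fraction of full scale; "rx", "ry", "rz": the turn, a rotation vector about the tool's x, y, z as a fraction of full scale; "hand": the opening, from 0 (shut) to 1 (fully open). A call has exactly 5 rows; each row shifts and turns the commanded pose from where the row before left it, along the tool's axes as they then stand; what a row does not reach is not made up. Full scale, the value 1, is 0.05 m for a shift and 45 degrees for a turn. A row lasts 1/10 s, in which the tool goes at most 50 mm and 8.59 degrees, less where a joint would pass 70% of its speed; a pose out of reach is approached as far as the arm can. A call with a number of a shift or a turn outside -1 to 1 is refused whole. A call with a gripper value outside its range is refused whole. The fingers move at their own pace and stop on an object; "grip_force" is the grip in N (left out, the last holds). Time passes only in rows, so rows that do not move let the fingers close, or fill a call up. It gives the time, the measured TCP pose, the force, the opening and the grip force at its end, in the units of the state.
- state(): the state, without advancing time (a new reading comes with each control period).
- snapshot(name): name is "side" or "top"; returns a dict with "img" (400x640x3 uint8, red, green, blue), "fx", "fy", "cx", "cy" (pixels), "R" (3x3) and "t" (3): a world point X has camera coordinates R X + t. Camera axes: x right, y down, z forward; pixel columns grow to the right and rows downward; lengths in mm; the calibration is good to about 2 mm. A picture is of the moment at which its call begins. There is no depth.
- close_job(): hands the job in; it is judged then, once.
The state is a dict: "clock": time; "joint_positions": joint angles; "joint_vel": joint speeds; "tau": joint torques, N m; "ee_pos": TCP position; "ee_rot": TCP orientation; "ft_force": force on the tool from outside, world axes, zero at the start; "ft_torque": the same for the moment, N m; "grip_width": opening from 0.0 (shut) to 1.0 (fully open); "finger_force": force on a finger pad.
Only numpy, scipy, OpenCV 4.12 (cv2) and the standard library are available. Lean on these libraries where they do the work, as an engineer would, in place of code of your own. Each camera call takes 0.05 s, during which the arm holds its last target. There are 200 camera calls.

### The job

Take the flanged hub, the round part with a wide foot and a narrower boss, out of the black parts bin and set it down, not drop it, standing on its flange in the open drawer of the low grey cabinet. Then push the drawer fully shut. Leave the other parts in the bin and do not shift the mug, the can or the white offcut on the bench.

Things in the scene. Friction and masses are not known exactly. Their poses are not given: they have to be found in the camera images.
- hub: The flanged hub: turned aluminium, a round flange 62 mm across and 10 mm thick with a round boss 36 mm across on top of it, 46 mm tall in all; about 0.16 kg. It starts standing on its flange in any of the four places in the bin. Origin: centre of its underside, z up along the boss.
- bin: Open black plastic bin, 270 mm (its x) by 220 mm (its y), 65 mm tall, walls 5 mm with ribs standing 6 mm out, floor 5 mm thick; fixed to the bench. Four parts stand in it, one near each corner, centres about 62 mm along x and 48 mm along y from the bin's centre. Origin: centre of its underside, z up.
- drawer_spot (a point): Point on the drawer's inner floor (22 mm above the bench), midway across, 57 mm behind the inside and 79 mm behind the outer face of its front; moves with the drawer. x points into the cabinet, y left across the drawer, z up. Inside the drawer is 158 mm wide, 235 mm long; walls rise 66 mm and the front panel 76 mm above the floor; the shut cabinet clears 76 mm above it.
- drawer_handle (a point): Middle of the steel bar handle on the drawer's front: a horizontal bar 100 mm long and 11 mm thick, 72 mm above the bench, 35 mm out from the front panel; moves with the drawer. The grey steel cabinet behind it, fixed to the bench, is 280 mm deep, 200 mm wide and 110 mm tall.
- drawer (a joint): How far the drawer is pulled out, in m: 0 fully shut, at most 0.198; starts at 0.14 to 0.185. It shuts along the x axis of drawer_spot against about 1 N of friction, and stays where it is left.
- spacer: Plain aluminium tube with no flange, 40 mm across, 24 mm bore, 42 mm tall, standing in the bin; stays there. Origin: centre of its underside.
- bracket: Aluminium L-shaped bracket, foot 46 by 38 mm, upright leg 43 mm tall, 5 mm thick, in the bin; stays there. Origin: centre of its underside.
- block: Aluminium block 40 by 36 by 30 mm tall with a dark hole in its top, in the bin; stays there. Origin: centre of its underside.
- mug: White mug, 80 mm across, 95 mm tall, with a handle, standing beyond the bin. A bystander. Origin: centre of its underside.
- can: Plain steel can, 60 mm across, 120 mm tall, standing left of the cabinet. A bystander. Origin: centre of its underside.
- offcut: White plastic offcut 50 by 32 by 12 mm lying left of the drawer. A bystander. Origin: centre of its underside.

How it is judged:
By the outcome, as a careful person would: the job done as asked, in the order asked, and still so for the second after the job is handed in, with the robot touching nothing.
It also fails if it takes over 54 s, if anything falls off the work surface, if the arm or the gripper's body presses on something with over 40 N, if the wrist force passes 120 N, or if a joint passes its speed limit or range.

## Working session

There is one attempt and no reset: what is moved stays moved. The work goes in short steps, Python scripts to look and compute and a tool call to move; the robot and the scene stay as the last step left them, time stands still between calls to the robot, and variables do not carry over. Pictures are saved under pics/ and viewed, at most 10 in all, crops included, and the job is handed in when it is done.

Besides the shell and the picture viewer there is one more tool, called after ">>>" by a JSON object that holds its "name" and its "arguments". move_arm: Moves the arm, as the interface text tells. Its arguments: {"type":"object","properties":{"moves":{"type":"array","items":{"type":"object","properties":{"x":{"type":"number","minimum":-1,"maximum":1},"y":{"type":"number","minimum":-1,"maximum":1},"z":{"type":"number","minimum":-1,"maximum":1},"rx":{"type":"number","minimum":-1,"maximum":1},"ry":{"type":"number","minimum":-1,"maximum":1},"rz":{"type":"number","minimum":-1,"maximum":1},"hand":{"type":"number"}}}},"grip_force":{"type":"number"}},"required":["moves"]}

```bash
mkdir -p pics
python3 - <<'E'
from cell import *
import cv2
for n in("top","side"):
    s=snapshot(n); cv2.imwrite(f"pics/{n}0.png",s["img"][:,:,::-1]); print(n,s["fx"],s["cx"],s["cy"],s["R"],s["t"])
s=state();print(s["ee_pos"],s["ee_rot"],s["clock"],s["grip_width"])
E
```

```text
top 480.4207200099868 318.1440736765606 201.90768177806933 [[ 0.02907824 -0.99913036  0.0298829 ]
 [-0.98446883 -0.03380407 -0.17227419]
 [ 0.17313454 -0.02440936 -0.98459566]] [  72.15370108  624.4725515  1209.06067412]
side 486.7971693780134 327.86528801227814 197.8316027087634 [[ 0.9995625  -0.0270427   0.01197886]
 [-0.00936567 -0.67355855 -0.73907453]
 [ 0.02805503  0.738639   -0.67351715]] [-592.72342075  132.12254389 1163.84617738]
[ 188.96699813 -516.25534697  238.210739  ] [[ 9.39085681e-01  3.43683068e-01 -1.77165728e-04]
 [ 3.43683003e-01 -9.39084839e-01  1.28795337e-03]
 [ 2.76274116e-04 -1.27038742e-03 -9.99999155e-01]] 0.1 0.9976552689447862
```

View pics/top0.png

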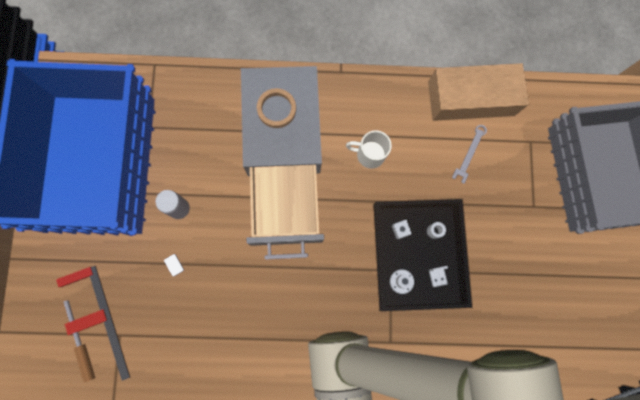

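View pics/side0.png

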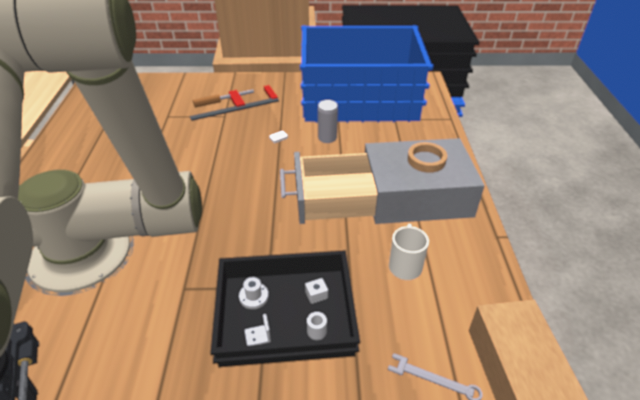

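The top view shows the hub at about (402,281), with the drawer front near (286,240) and the handle at (286,257). In the side view the hub is at (253,290) and the handle at (288,183). Next I'll measure these.

```bash
cat > h.py <<'E'
from cell import *
import cv2, numpy as np
def ray(s,u,v,z):
    R=np.array(s["R"]);t=np.array(s["t"]);c=-R.T@t
    d=R.T@np.array([(u-s["cx"])/s["fx"],(v-s["cy"])/s["fy"],1]); return c+d*(z-c[2])/d[2]
def proj(s,X):
    p=np.array(s["R"])@X+np.array(s["t"]); return s["fx"]*p[0]/p[2]+s["cx"],s["fy"]*p[1]/p[2]+s["cy"]
def crop(s,u0,v0,w,h,k,name):
    cv2.imwrite(name,cv2.resize(s["img"][v0:v0+h,u0:u0+w,::-1],None,fx=k,fy=k,interpolation=cv2.INTER_CUBIC))
E
python3 - <<'E'
from h import *
T=snapshot("top");S=snapshot("side")
a=cv2.resize(T["img"][150:320,235:335],None,fx=3.5,fy=3.5,interpolation=cv2.INTER_CUBIC)
b=cv2.resize(T["img"][190:320,365:480],None,fx=3.5,fy=3.5,interpolation=cv2.INTER_CUBIC)
c=np.zeros((595,760,3),np.uint8);c[:a.shape[0],:a.shape[1]]=a;c[:b.shape[0],355:355+b.shape[1]]=b
cv2.imwrite("pics/t1.png",c[:,:,::-1])
crop(S,200,140,190,150,4,"pics/s1.png")
for n,s,(u0,u1,v0,v1) in(("top",T,(380,425,262,300)),("side",S,(230,275,270,312))):
    g=s["img"].min(2).astype(int)[v0:v1,u0:u1]; m=(g>90).astype(np.uint8)
    k,l,st,ce=cv2.connectedComponentsWithStats(m)
    for i in range(1,k):
        if st[i][4]>50: print(n,st[i]+[u0,v0,0,0,0],ce[i]+[u0,v0])
    if n=="top":
        pts=np.argwhere(l==1+np.argmax(st[1:,4]))[:,::-1]; e=cv2.minEnclosingCircle(pts.astype(np.float32));c0=np.array(e[0])+[u0,v0];print(e[1],c0,ray(s,*c0,10))
        G=g
# bin black rim
    h=s["img"].max(2);m=(h<45).astype(np.uint8)
    k,l,st,ce=cv2.connectedComponentsWithStats(m)
    for i in range(1,k):
        if st[i][4]>3000:
            r=cv2.minAreaRect(np.argwhere(l==i)[:,::-1].astype(np.float32));print(n,"bin",r)
            if n=="top":print([ray(s,*p,65).round() for p in cv2.boxPoints(r)])
E
```

```text
top [390 269  25  25 477] [401.53459119 281.20964361]
12.564388275146484 [401.46875 281.28125] [ 423.1551999  -136.64000523   10.        ]
top bin ((422.81524658203125, 254.8739471435547), (106.66924285888672, 90.23794555664062), 87.43623352050781)
[array([620., -57.,  65.]), array([ 639., -295.,   65.]), array([ 365., -300.,   65.]), array([349., -72.,  65.])]
side [238 276  31  33 753] [252.84860558 293.17131474]
side bin ((418.4999694824219, 27.000011444091797), (146.16351318359375, 75.99392700195312), 33.6900634765625)
```

View pics/t1.png

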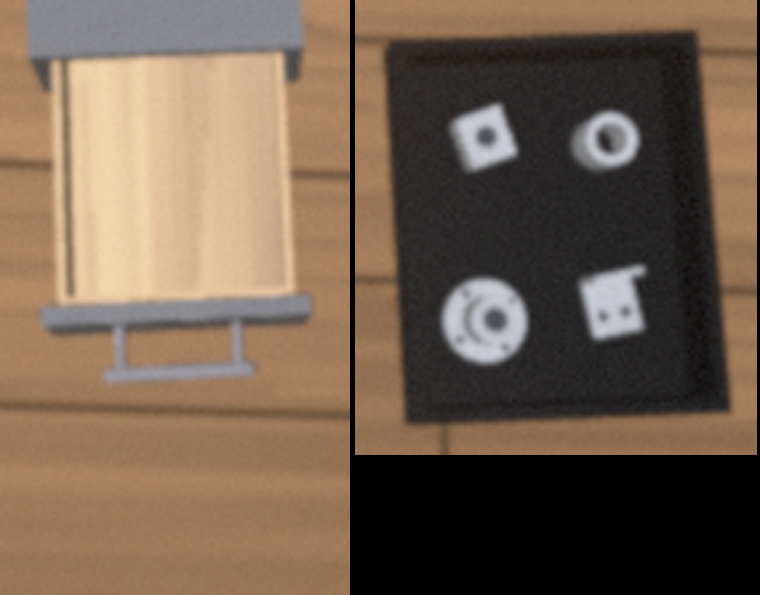

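View pics/s1.png

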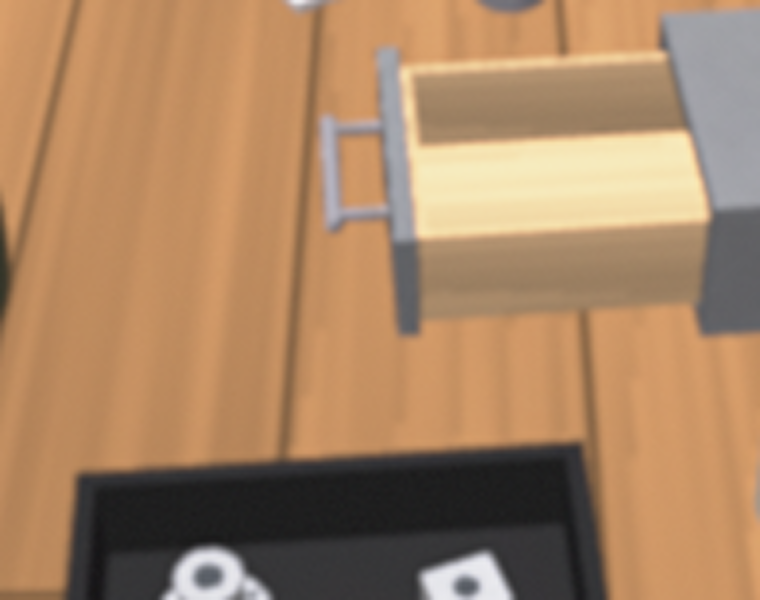

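Run:
```python
from h import *
T=snapshot("top");S=snapshot("side")
tp=lambda a,b:(235+a/3.5,150+b/3.5); tb=lambda a,b:(365+(a-355)/3.5,190+b/3.5); sp=lambda a,b:(200+a/4,140+b/4)
P=lambda n,s,p,z:print(n,ray(s,*p,z).round(1))
P("hub flange",T,(401.47,281.28),15);P("boss top T",T,tb(495,320),51);P("boss top S",S,sp(208,577),51)
for n,p in(("L",(106,377)),("R",(254,370))):P("handle T "+n,T,tp(*p),72)
for n,p in(("L",(327,118)),("R",(333,226))):P("handle S "+n,S,sp(*p),72)
for n,p in(("panel back L",(41,309)),("panel back R",(309,296))):P(n,T,tp(*p),98)
for n,p in(("panel back far",(397,48)),("panel back near",(417,240)),("panel outer far",(379,49)),("panel outer near",(397,241))):P("S "+n,S,sp(*p),98)
for n,p in(("wall out L",(53,90)),("wall out R",(288,60)),("wall out L front",(58,300)),("wall out R front",(297,290))):P(n,T,tp(*p),88)
for n,p in(("cab L",(30,57)),("cab R",(303,50))):P(n,T,tp(*p),110)
for p in((387,43),(697,32),(730,410),(407,422)):P("bin rim",T,tb(*p),65)
P("can S",S,(328,106),120);P("mug",T,(376,143),95);P("offcut",T,(174,265),12)
print(state()["clock"])
```

```text
hub flange [ 423.1 -135.6   15. ]
boss top T [ 422.4 -137.5   51. ]
boss top S [ 426.7 -139.4   51. ]
handle T L [470.8 221.8  72. ]
handle T R [479.2 115.2  72. ]
handle S L [475.6 222.3  72. ]
handle S R [483.9 115.4  72. ]
panel back L [516.  268.1  98. ]
panel back R [531.4  77.7  98. ]
S panel back far [522.1 264.1  98. ]
S panel back near [537.1  73.4  98. ]
S panel outer far [510.  263.2  98. ]
S panel outer near [525.2  72.7  98. ]
wall out L [678.  269.3  88. ]
wall out R [706.9  97.6  88. ]
wall out L front [523.8 257.5  88. ]
wall out R front [536.6  86.1  88. ]
cab L [696.8 284.5 110. ]
cab R [709.2  87.4 110. ]
bin rim [623.8 -54.   65. ]
bin rim [ 640.2 -287.6   65. ]
bin rim [ 363.  -305.2   65. ]
bin rim [348.1 -70.9  65. ]
can S [604.4 459.1 120. ]
mug [775.3 -53.2  95. ]
offcut [447.7 465.   12. ]
0.3
```

>>> {"name": "move_arm", "arguments": {"moves": [{"rz": 0.18,"hand": 0.68},{"rz": 0.18,"hand": 0.68},{"x": 0.4,"y": -0.55,"hand": 0.68},{"x": 0.5,"y": -0.7,"hand": 0.68},{"x": 0.5,"y": -0.7,"hand": 0.68}], "grip_force": 25}}

```text
validation failed for argument at $.mo...
```

```bash
cat >> h.py <<'E'
def go(X,yaw=4.3):
    s=state();R=np.array(s["ee_rot"]);p=np.array(s["ee_pos"])
    from scipy.spatial.transform import Rotation as Q
    c,n=np.cos(np.radians(yaw)),np.sin(np.radians(yaw)); W=np.array([[c,n,0],[n,-c,0],[0,0,-1]])
    print("clock",round(s["clock"],2),"pos",p.round(1),"shift/50",(R.T@(np.array(X)-p)/50).round(3),"turn/45",(Q.from_matrix(R.T@W).as_rotvec(degrees=True)/45).round(3),"F",np.round(s["ft_force"],1),"grip",np.round(s["grip_width"],3),np.round(s["finger_force"],1),"q",np.round(s["joint_positions"]))
E
python3 -c "
from h import *
go([424,-137,120])"
```

```text
clock 0.3 pos [ 189.  -516.4  238.5] shift/50 [ 7.021 -5.51   2.374] turn/45 [-0.001 -0.     0.351] F [ 0.1 -0.6  0.5] grip 1.0 0.0 q [-82.  22.  74.   0.  84. -12.]
```

>>> {"name": "move_arm", "arguments": {"moves": [{"x": 0,"y": 0,"z": 0,"rx": 0,"ry": 0,"rz": 0.18,"hand": 0.68},{"x": 0,"y": 0,"z": 0,"rx": 0,"ry": 0,"rz": 0.17,"hand": 0.68},{"x": 0.4,"y": -0.55,"z": 0,"rx": 0,"ry": 0,"rz": 0,"hand": 0.68},{"x": 0.5,"y": -0.7,"z": 0,"rx": 0,"ry": 0,"rz": 0,"hand": 0.68},{"x": 0.5,"y": -0.7,"z": 0,"rx": 0,"ry": 0,"rz": 0,"hand": 0.68}], "grip_force": 25}}

```text
clock: 0.8
ee_pos: [251.8, -412.8, 238.5]
ee_rot: [[0.997, 0.075, -0.0], [0.075, -0.997, 0.0], [0.0, -0.0, -1.0]]
ft_force: [-0.1, -0.5, 0.8]
grip_width: 0.681
finger_force: 0.0
```

```bash
python3 -c "
from h import *
go([424,-137,120])"
```

```text
clock 0.8 pos [ 251.8 -412.8  238.5] shift/50 [ 3.847 -5.242  2.372] turn/45 [-0.001 -0.    -0.   ] F [-0.1 -0.5  0.8] grip 0.681 0.0 q [-73.  15.  84.   0.  80.  13.]
```

>>> {"name": "move_arm", "arguments": {"moves": [{"x": 0.5,"y": -0.7,"z": 0,"rx": 0,"ry": 0,"rz": 0,"hand": 0.68},{"x": 0.5,"y": -0.7,"z": 0,"rx": 0,"ry": 0,"rz": 0,"hand": 0.68},{"x": 0.5,"y": -0.7,"z": 0,"rx": 0,"ry": 0,"rz": 0,"hand": 0.68},{"x": 0.5,"y": -0.7,"z": 0,"rx": 0,"ry": 0,"rz": 0,"hand": 0.68},{"x": 0.5,"y": -0.7,"z": 0.2,"rx": 0,"ry": 0,"rz": 0,"hand": 0.68}]}}

```text
clock: 1.3
ee_pos: [363.7, -228.8, 229.6]
ee_rot: [[0.997, 0.075, 0.002], [0.075, -0.997, -0.002], [0.002, 0.002, -1.0]]
ft_force: [0.9, -0.5, -0.3]
grip_width: 0.683
finger_force: 0.0
```

>>> {"name": "move_arm", "arguments": {"moves": [{"x": 0.5,"y": -0.7,"z": 0.4,"rx": 0,"ry": 0,"rz": 0,"hand": 0.68},{"x": 0.5,"y": -0.6,"z": 0.5,"rx": 0,"ry": 0,"rz": 0,"hand": 0.68},{"x": 0.35,"y": -0.44,"z": 0.5,"rx": 0,"ry": 0,"rz": 0,"hand": 0.68},{"x": 0,"y": 0,"z": 0.4,"rx": 0,"ry": 0,"rz": 0,"hand": 0.68},{"x": 0,"y": 0,"z": 0.4,"rx": 0,"ry": 0,"rz": 0,"hand": 0.68}]}}

```text
clock: 1.8
ee_pos: [423.8, -137.2, 117.9]
ee_rot: [[0.997, 0.078, -0.0], [0.078, -0.997, 0.0], [-0.0, -0.0, -1.0]]
ft_force: [0.0, 0.0, 0.1]
grip_width: 0.678
finger_force: 0.0
```

```bash
python3 -c "
from h import *
go([424,-137,20])
S=snapshot('side');T=snapshot('top')
crop(S,180,180,200,150,4,'pics/s2.png')
print(proj(S,np.array([424,-137,51])),proj(S,np.array(state()['ee_pos'])))"
```

```text
clock 1.8 pos [ 423.8 -137.2  117.9] shift/50 [ 0.004 -0.004  1.958] turn/45 [-0.     0.     0.004] F [0.  0.  0.1] grip 0.678 0.0 q [-33.  20. 101.  -0.  59.  52.]
(np.float64(250.83819054874445), np.float64(283.3493840668326)) (np.float64(247.09733772917423), np.float64(263.4359308720482))
```

View pics/s2.png

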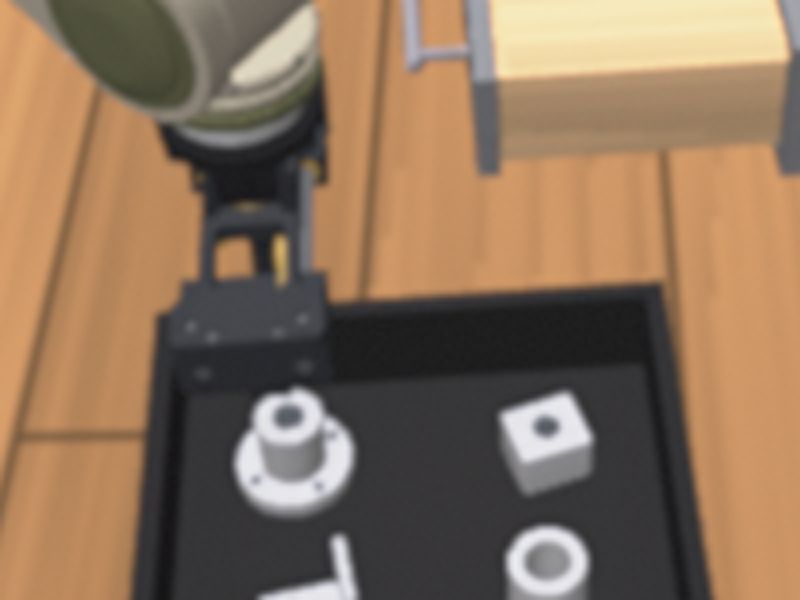

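The side view shows the hand square over the hub, with the long body along its closing line. The bore is at about (252,284) against (251,283) predicted, so I'll go down.

>>> {"name": "move_arm", "arguments": {"moves": [{"x": 0,"y": 0,"z": 0.5,"rx": 0,"ry": 0,"rz": 0,"hand": 0.68},{"x": 0,"y": 0,"z": 0.5,"rx": 0,"ry": 0,"rz": 0,"hand": 0.68},{"x": 0,"y": 0,"z": 0.4,"rx": 0,"ry": 0,"rz": 0,"hand": 0.68},{"x": 0,"y": 0,"z": 0.3,"rx": 0,"ry": 0,"rz": 0,"hand": 0.68},{"x": 0,"y": 0,"z": 0.2,"rx": 0,"ry": 0,"rz": 0,"hand": 0.68}]}}

```text
clock: 2.4
ee_pos: [423.8, -138.5, 23.7]
ee_rot: [[0.997, 0.075, 0.0], [0.075, -0.997, -0.0], [0.0, 0.0, -1.0]]
ft_force: [0.0, -0.4, 0.3]
grip_width: 0.68
finger_force: 0.0
```

>>> {"name": "move_arm", "arguments": {"moves": [{"x": 0,"y": 0,"z": 0.04,"rx": 0,"ry": 0,"rz": 0,"hand": 0.5},{"x": 0,"y": 0,"z": 0,"rx": 0,"ry": 0,"rz": 0,"hand": 0.3},{"x": 0,"y": 0,"z": 0,"rx": 0,"ry": 0,"rz": 0,"hand": 0.3},{"x": 0,"y": 0,"z": 0,"rx": 0,"ry": 0,"rz": 0,"hand": 0.3},{"x": 0,"y": 0,"z": 0,"rx": 0,"ry": 0,"rz": 0,"hand": 0.3}], "grip_force": 25}}

```text
clock: 2.9
ee_pos: [423.8, -138.3, 22.4]
ee_rot: [[0.997, 0.076, 0.001], [0.076, -0.997, -0.001], [0.001, 0.001, -1.0]]
ft_force: [-1.3, 0.0, 7.0]
grip_width: 0.403
finger_force: 25.0
```

```bash
python3 -c "
from h import *
go([424,-137,20])"
```

```text
clock 2.9 pos [ 423.8 -138.3   22.4] shift/50 [ 0.006 -0.026  0.049] turn/45 [ 0.001 -0.001  0.001] F [-1.3  0.   7. ] grip 0.403 25.0 q [-33.  29. 107.  -0.  43.  52.]
```

>>> {"name": "move_arm", "arguments": {"moves": [{"x": 0,"y": 0,"z": -0.1,"rx": 0,"ry": 0,"rz": 0,"hand": 0.3},{"x": 0,"y": 0,"z": -0.2,"rx": 0,"ry": 0,"rz": 0,"hand": 0.3},{"x": 0,"y": 0,"z": -0.4,"rx": 0,"ry": 0,"rz": 0,"hand": 0.3},{"x": 0,"y": 0,"z": -0.5,"rx": 0,"ry": 0,"rz": 0,"hand": 0.3},{"x": 0,"y": 0,"z": -0.6,"rx": 0,"ry": 0,"rz": 0,"hand": 0.3}]}}

```text
clock: 3.4
ee_pos: [423.0, -137.8, 112.9]
ee_rot: [[0.997, 0.076, -0.001], [0.076, -0.997, 0.001], [-0.001, -0.001, -1.0]]
ft_force: [0.4, 0.4, -1.4]
grip_width: 0.397
finger_force: 25.0
```

>>> {"name": "move_arm", "arguments": {"moves": [{"x": 0,"y": 0,"z": -0.6,"rx": 0,"ry": 0,"rz": 0,"hand": 0.3},{"x": 0,"y": 0,"z": -0.6,"rx": 0,"ry": 0,"rz": 0,"hand": 0.3},{"x": 0,"y": 0,"z": -0.4,"rx": 0,"ry": 0,"rz": 0,"hand": 0.3},{"x": 0,"y": 0,"z": -0.2,"rx": 0,"ry": 0,"rz": 0,"hand": 0.3},{"x": 0,"y": 0,"z": 0,"rx": 0,"ry": 0,"rz": 0,"hand": 0.3}]}}

```text
clock: 3.9
ee_pos: [423.6, -138.2, 202.8]
ee_rot: [[0.997, 0.076, 0.002], [0.076, -0.997, -0.001], [0.002, 0.001, -1.0]]
ft_force: [0.4, -0.2, -2.7]
grip_width: 0.398
finger_force: 25.0
```

```bash
python3 -c "
from h import *
go([592,177,200])
S=snapshot('side')
crop(S,180,130,200,150,4,'pics/s3.png')
p=np.array(state()['ee_pos']);print([np.round(proj(S,p+[d,0,-h]),1) for d,h in((0,17),(31,17),(-31,17),(0,0))])"
```

```text
clock 3.9 pos [ 423.6 -138.2  202.8] shift/50 [ 3.836 -6.03   0.054] turn/45 [ 0.002 -0.002  0.001] F [ 0.4 -0.2 -2.7] grip 0.398 25.0 q [-33.  13.  94.   0.  73.  52.]
[array([243.9, 241.2]), array([259.9, 241. ]), array([227.9, 241.4]), array([243. , 235.2])]
```

View pics/s3.png

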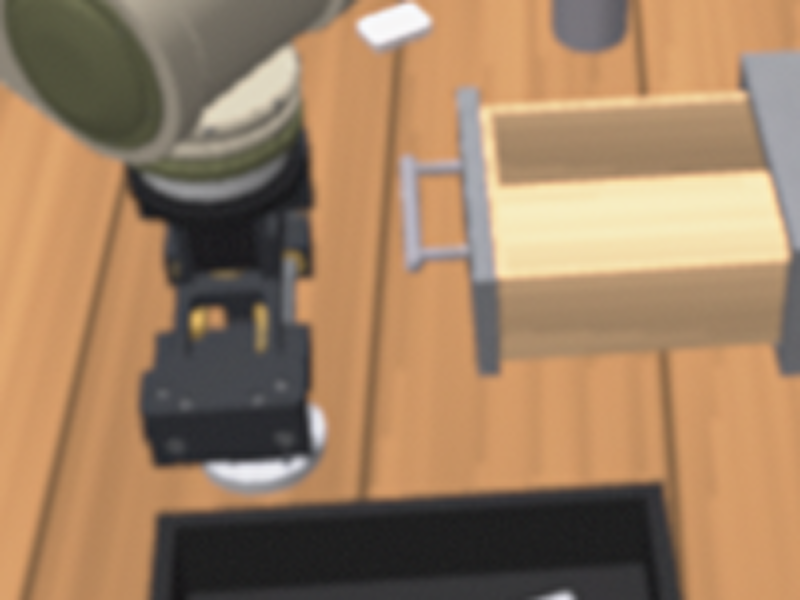

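The side view shows the hub held level, with its flange showing at (244,242) below the fingers. Next I'll carry it to the drawer.

>>> {"name": "move_arm", "arguments": {"moves": [{"x": 0.2,"y": -0.3,"z": 0,"rx": 0,"ry": 0,"rz": 0,"hand": 0.3},{"x": 0.4,"y": -0.6,"z": 0,"rx": 0,"ry": 0,"rz": 0,"hand": 0.3},{"x": 0.4,"y": -0.6,"z": 0,"rx": 0,"ry": 0,"rz": 0,"hand": 0.3},{"x": 0.4,"y": -0.6,"z": 0,"rx": 0,"ry": 0,"rz": 0,"hand": 0.3},{"x": 0.4,"y": -0.6,"z": 0,"rx": 0,"ry": 0,"rz": 0,"hand": 0.3}]}}

```text
clock: 4.45
ee_pos: [503.0, 4.8, 200.2]
ee_rot: [[0.997, 0.076, -0.003], [0.076, -0.997, 0.001], [-0.003, -0.001, -1.0]]
ft_force: [0.5, -0.0, -2.2]
grip_width: 0.399
finger_force: 25.0
```

>>> {"name": "move_arm", "arguments": {"moves": [{"x": 0.4,"y": -0.6,"z": 0,"rx": 0,"ry": 0,"rz": 0,"hand": 0.3},{"x": 0.4,"y": -0.6,"z": 0,"rx": 0,"ry": 0,"rz": 0,"hand": 0.3},{"x": 0.4,"y": -0.6,"z": 0,"rx": 0,"ry": 0,"rz": 0,"hand": 0.3},{"x": 0.4,"y": -0.6,"z": 0,"rx": 0,"ry": 0,"rz": 0,"hand": 0.3},{"x": 0.3,"y": -0.6,"z": 0,"rx": 0,"ry": 0,"rz": 0,"hand": 0.3}]}}

```text
clock: 4.95
ee_pos: [586.6, 161.5, 199.7]
ee_rot: [[0.997, 0.076, -0.003], [0.076, -0.997, -0.0], [-0.003, 0.0, -1.0]]
ft_force: [1.0, -0.3, -2.2]
grip_width: 0.397
finger_force: 25.0
```

```bash
python3 -c "
from h import *
go([592,177,45])"
```

```text
clock 4.95 pos [586.6 161.5 199.7] shift/50 [ 0.142 -0.302  3.093] turn/45 [0.    0.004 0.001] F [ 1.  -0.3 -2.2] grip 0.397 25.0 q [ 4. 29. 68. -0. 83. 90.]
```

>>> {"name": "move_arm", "arguments": {"moves": [{"x": 0.14,"y": -0.3,"z": 0.2,"rx": 0,"ry": 0,"rz": 0,"hand": 0.3},{"x": 0,"y": 0,"z": 0.4,"rx": 0,"ry": 0,"rz": 0,"hand": 0.3},{"x": 0,"y": 0,"z": 0.5,"rx": 0,"ry": 0,"rz": 0,"hand": 0.3},{"x": 0,"y": 0,"z": 0.4,"rx": 0,"ry": 0,"rz": 0,"hand": 0.3},{"x": 0,"y": 0,"z": 0.2,"rx": 0,"ry": 0,"rz": 0,"hand": 0.3}]}}

```text
clock: 5.45
ee_pos: [590.6, 174.9, 113.3]
ee_rot: [[0.997, 0.076, -0.006], [0.076, -0.997, -0.001], [-0.006, 0.0, -1.0]]
ft_force: [0.3, 0.7, -1.9]
grip_width: 0.401
finger_force: 25.0
```

```bash
python3 -c "
from h import *
go([592,177,45])
S=snapshot('side')
crop(S,240,80,200,150,4,'pics/s4.png')
p=np.array(state()['ee_pos']);print(np.round(proj(S,p-[0,0,17]),1))"
```

```text
clock 5.45 pos [590.6 174.9 113.3] shift/50 [ 0.038 -0.039  1.366] turn/45 [0.    0.007 0.001] F [ 0.3  0.7 -1.9] grip 0.401 25.0 q [ 6. 35. 74. -0. 72. 91.]
[325.5 173.6]
```

View pics/s4.png

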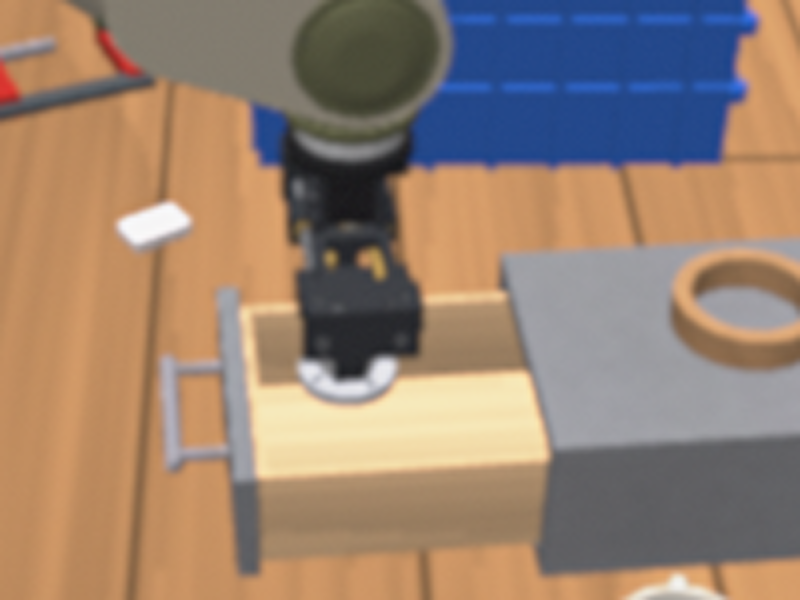

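The hub hangs over the drawer at about (326,173). It sits between the front panel (x≈300) and the cabinet (x≈370) with room on each side. I'll lower it.

>>> {"name": "move_arm", "arguments": {"moves": [{"x": 0.02,"y": -0.02,"z": 0.4,"rx": 0,"ry": 0,"rz": 0,"hand": 0.3},{"x": 0,"y": 0,"z": 0.4,"rx": 0,"ry": 0,"rz": 0,"hand": 0.3},{"x": 0,"y": 0,"z": 0.3,"rx": 0,"ry": 0,"rz": 0,"hand": 0.3},{"x": 0,"y": 0,"z": 0.15,"rx": 0,"ry": 0,"rz": 0,"hand": 0.3},{"x": 0,"y": 0,"z": 0,"rx": 0,"ry": 0,"rz": 0,"hand": 0.3}]}}

```text
clock: 6.0
ee_pos: [592.8, 176.4, 53.7]
ee_rot: [[0.997, 0.076, -0.001], [0.076, -0.997, -0.0], [-0.001, 0.0, -1.0]]
ft_force: [0.0, -0.3, -1.8]
grip_width: 0.399
finger_force: 25.0
```

>>> {"name": "move_arm", "arguments": {"moves": [{"x": 0,"y": 0,"z": 0.04,"rx": 0,"ry": 0,"rz": 0,"hand": 0.3},{"x": 0,"y": 0,"z": 0.04,"rx": 0,"ry": 0,"rz": 0,"hand": 0.3},{"x": 0,"y": 0,"z": 0.02,"rx": 0,"ry": 0,"rz": 0,"hand": 0.3},{"x": 0,"y": 0,"z": 0.0,"rx": 0,"ry": 0,"rz": 0,"hand": 0.3},{"x": 0,"y": 0,"z": 0,"rx": 0,"ry": 0,"rz": 0,"hand": 0.3}]}}

```text
clock: 6.5
ee_pos: [593.2, 176.7, 49.5]
ee_rot: [[0.997, 0.076, 0.0], [0.076, -0.997, 0.0], [0.0, -0.0, -1.0]]
ft_force: [0.4, 0.5, -1.9]
grip_width: 0.402
finger_force: 25.0
```

Still hanging at −1.9 N, so I'll keep going down slowly.

>>> {"name": "move_arm", "arguments": {"moves": [{"x": 0,"y": 0,"z": 0.04,"rx": 0,"ry": 0,"rz": 0,"hand": 0.3},{"x": 0,"y": 0,"z": 0.04,"rx": 0,"ry": 0,"rz": 0,"hand": 0.3},{"x": 0,"y": 0,"z": 0.04,"rx": 0,"ry": 0,"rz": 0,"hand": 0.3},{"x": 0,"y": 0,"z": 0.02,"rx": 0,"ry": 0,"rz": 0,"hand": 0.3},{"x": 0,"y": 0,"z": 0,"rx": 0,"ry": 0,"rz": 0,"hand": 0.3}]}}

```text
clock: 7.0
ee_pos: [593.0, 176.7, 42.0]
ee_rot: [[0.997, 0.076, -0.0], [0.076, -0.997, -0.0], [-0.0, 0.0, -1.0]]
ft_force: [-0.0, -0.0, -1.0]
grip_width: 0.398
finger_force: 25.0
```

>>> {"name": "move_arm", "arguments": {"moves": [{"x": 0,"y": 0,"z": 0.02,"rx": 0,"ry": 0,"rz": 0,"hand": 0.3},{"x": 0,"y": 0,"z": 0.02,"rx": 0,"ry": 0,"rz": 0,"hand": 0.3},{"x": 0,"y": 0,"z": 0,"rx": 0,"ry": 0,"rz": 0,"hand": 0.3},{"x": 0,"y": 0,"z": 0,"rx": 0,"ry": 0,"rz": 0,"hand": 0.3},{"x": 0,"y": 0,"z": 0,"rx": 0,"ry": 0,"rz": 0,"hand": 0.3}]}}

```text
clock: 7.5
ee_pos: [593.1, 176.6, 40.3]
ee_rot: [[0.997, 0.076, 0.0], [0.076, -0.997, 0.0], [0.0, -0.0, -1.0]]
ft_force: [-1.0, 0.1, -1.8]
grip_width: 0.402
finger_force: 25.0
```

>>> {"name": "move_arm", "arguments": {"moves": [{"x": 0,"y": 0,"z": 0.02,"rx": 0,"ry": 0,"rz": 0,"hand": 0.3},{"x": 0,"y": 0,"z": 0,"rx": 0,"ry": 0,"rz": 0,"hand": 0.3},{"x": 0,"y": 0,"z": 0,"rx": 0,"ry": 0,"rz": 0,"hand": 0.3},{"x": 0,"y": 0,"z": 0,"rx": 0,"ry": 0,"rz": 0,"hand": 0.3},{"x": 0,"y": 0,"z": 0,"rx": 0,"ry": 0,"rz": 0,"hand": 0.3}]}}

```text
clock: 8.0
ee_pos: [593.3, 176.7, 39.5]
ee_rot: [[0.997, 0.076, 0.001], [0.076, -0.997, 0.0], [0.001, -0.0, -1.0]]
ft_force: [-1.2, 0.5, 1.5]
grip_width: 0.4
finger_force: 25.0
```

>>> {"name": "move_arm", "arguments": {"moves": [{"x": 0,"y": 0,"z": 0.02,"rx": 0,"ry": 0,"rz": 0,"hand": 0.3},{"x": 0,"y": 0,"z": 0,"rx": 0,"ry": 0,"rz": 0,"hand": 0.3},{"x": 0,"y": 0,"z": 0,"rx": 0,"ry": 0,"rz": 0,"hand": 0.3},{"x": 0,"y": 0,"z": 0,"rx": 0,"ry": 0,"rz": 0,"hand": 0.3},{"x": 0,"y": 0,"z": 0,"rx": 0,"ry": 0,"rz": 0,"hand": 0.3}]}}

```text
clock: 8.5
ee_pos: [593.9, 176.7, 39.4]
ee_rot: [[0.997, 0.076, 0.003], [0.076, -0.997, 0.0], [0.003, -0.0, -1.0]]
ft_force: [-0.2, 0.2, 7.2]
grip_width: 0.399
finger_force: 25.0
```

Contact came at z = 39.4, as predicted. I'll release and rise.

>>> {"name": "move_arm", "arguments": {"moves": [{"x": 0,"y": 0,"z": 0,"rx": 0,"ry": 0,"rz": 0,"hand": 0.45},{"x": 0,"y": 0,"z": 0,"rx": 0,"ry": 0,"rz": 0,"hand": 0.55},{"x": 0,"y": 0,"z": 0,"rx": 0,"ry": 0,"rz": 0,"hand": 0.65},{"x": 0,"y": 0,"z": 0,"rx": 0,"ry": 0,"rz": 0,"hand": 0.65},{"x": 0,"y": 0,"z": -0.04,"rx": 0,"ry": 0,"rz": 0,"hand": 0.65}]}}

```text
clock: 9.0
ee_pos: [592.9, 176.6, 39.9]
ee_rot: [[0.997, 0.076, -0.001], [0.076, -0.997, -0.0], [-0.001, 0.0, -1.0]]
ft_force: [-0.5, -0.0, 0.0]
grip_width: 0.651
finger_force: 0.0
```

>>> {"name": "move_arm", "arguments": {"moves": [{"x": 0,"y": 0,"z": -0.2,"rx": 0,"ry": 0,"rz": 0,"hand": 0.65},{"x": 0,"y": 0,"z": -0.5,"rx": 0,"ry": 0,"rz": 0,"hand": 0.65},{"x": 0,"y": 0,"z": -0.7,"rx": 0,"ry": 0,"rz": 0,"hand": 0.65},{"x": 0,"y": 0,"z": -0.7,"rx": 0,"ry": 0,"rz": 0,"hand": 0.65},{"x": 0,"y": 0,"z": -0.6,"rx": 0,"ry": 0,"rz": 0,"hand": 0.65}]}}

```text
clock: 9.5
ee_pos: [593.2, 176.7, 178.1]
ee_rot: [[0.997, 0.076, 0.002], [0.076, -0.997, 0.0], [0.002, -0.0, -1.0]]
ft_force: [0.6, 0.1, -0.3]
grip_width: 0.652
finger_force: 0.0
```

>>> {"name": "move_arm", "arguments": {"moves": [{"x": -0.4,"y": 0,"z": 0,"rx": 0,"ry": 0,"rz": 0,"hand": 0},{"x": -0.7,"y": 0,"z": 0,"rx": 0,"ry": 0,"rz": 0,"hand": 0},{"x": -0.7,"y": 0,"z": 0,"rx": 0,"ry": 0,"rz": 0,"hand": 0},{"x": -0.7,"y": 0,"z": 0,"rx": 0,"ry": 0,"rz": 0,"hand": 0},{"x": -0.6,"y": 0,"z": 0,"rx": 0,"ry": 0,"rz": 0,"hand": 0}]}}

```text
clock: 10.0
ee_pos: [436.8, 164.8, 176.0]
ee_rot: [[0.997, 0.076, 0.001], [0.076, -0.997, 0.0], [0.001, -0.0, -1.0]]
ft_force: [0.2, 0.5, 0.6]
grip_width: 0.222
finger_force: 0.0
```

```bash
python3 -c "
from h import *
go([438,166,60])
S=snapshot('side');T=snapshot('top')
a=cv2.resize(S['img'][90:240,230:430],None,fx=4,fy=4);b=0
crop(S,230,90,200,150,4,'pics/s5.png')"
```

```text
clock 10.0 pos [436.8 164.8 176. ] shift/50 [ 0.024 -0.022  2.321] turn/45 [-0.    -0.001  0.001] F [0.2 0.5 0.6] grip 0.222 0.0 q [ 6. 17. 93.  0. 70. 92.]
```

View pics/s5.png

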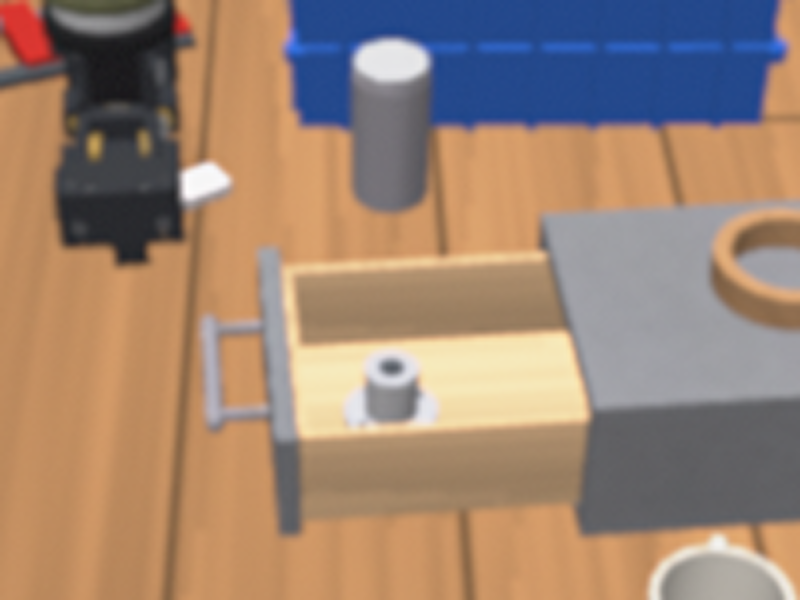

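The side view shows the hub standing upright in the drawer at (328,186), with the bystanders in place. I'll lower the hand in front of the handle.

>>> {"name": "move_arm", "arguments": {"moves": [{"x": 0,"y": 0,"z": 0.5,"rx": 0,"ry": 0,"rz": 0,"hand": 0},{"x": 0,"y": 0,"z": 0.6,"rx": 0,"ry": 0,"rz": 0,"hand": 0},{"x": 0,"y": 0,"z": 0.6,"rx": 0,"ry": 0,"rz": 0,"hand": 0},{"x": 0,"y": 0,"z": 0.4,"rx": 0,"ry": 0,"rz": 0,"hand": 0},{"x": 0,"y": 0,"z": 0.2,"rx": 0,"ry": 0,"rz": 0,"hand": 0}]}}

```text
clock: 10.6
ee_pos: [438.9, 164.8, 59.2]
ee_rot: [[0.997, 0.076, -0.001], [0.076, -0.997, -0.0], [-0.001, 0.0, -1.0]]
ft_force: [0.2, -0.2, -0.0]
grip_width: 0.006
finger_force: 0.0
```

>>> {"name": "move_arm", "arguments": {"moves": [{"x": 0.1,"y": 0,"z": 0,"rx": 0,"ry": 0,"rz": 0,"hand": 0},{"x": 0.1,"y": 0,"z": 0,"rx": 0,"ry": 0,"rz": 0,"hand": 0},{"x": 0.1,"y": 0,"z": 0,"rx": 0,"ry": 0,"rz": 0,"hand": 0},{"x": 0.1,"y": 0,"z": 0,"rx": 0,"ry": 0,"rz": 0,"hand": 0},{"x": 0.1,"y": 0,"z": 0,"rx": 0,"ry": 0,"rz": 0,"hand": 0}]}}

```text
clock: 11.1
ee_pos: [464.1, 166.9, 60.8]
ee_rot: [[0.997, 0.076, 0.001], [0.076, -0.997, 0.0], [0.001, -0.0, -1.0]]
ft_force: [-5.2, -0.3, 2.5]
grip_width: 0.003
finger_force: 1.9
```

>>> {"name": "move_arm", "arguments": {"moves": [{"x": 0.1,"y": 0,"z": 0,"rx": 0,"ry": 0,"rz": 0,"hand": 0},{"x": 0.1,"y": 0,"z": 0,"rx": 0,"ry": 0,"rz": 0,"hand": 0},{"x": 0.1,"y": 0,"z": 0,"rx": 0,"ry": 0,"rz": 0,"hand": 0},{"x": 0.1,"y": 0,"z": 0,"rx": 0,"ry": 0,"rz": 0,"hand": 0},{"x": 0.1,"y": 0,"z": 0,"rx": 0,"ry": 0,"rz": 0,"hand": 0}]}}

```text
clock: 11.6
ee_pos: [488.8, 168.8, 60.2]
ee_rot: [[0.997, 0.076, -0.0], [0.076, -0.997, 0.0], [-0.0, -0.0, -1.0]]
ft_force: [-1.2, 0.7, 1.4]
grip_width: 0.005
finger_force: 0.6
```

>>> {"name": "move_arm", "arguments": {"moves": [{"x": 0.12,"y": 0,"z": 0,"rx": 0,"ry": 0,"rz": 0,"hand": 0},{"x": 0.15,"y": 0,"z": 0,"rx": 0,"ry": 0,"rz": 0,"hand": 0},{"x": 0.15,"y": 0,"z": 0,"rx": 0,"ry": 0,"rz": 0,"hand": 0},{"x": 0.15,"y": 0,"z": 0,"rx": 0,"ry": 0,"rz": 0,"hand": 0},{"x": 0.15,"y": 0,"z": 0,"rx": 0,"ry": 0,"rz": 0,"hand": 0}]}}

```text
clock: 12.1
ee_pos: [525.0, 171.5, 60.2]
ee_rot: [[0.997, 0.076, 0.0], [0.076, -0.997, 0.0], [0.0, -0.0, -1.0]]
ft_force: [-1.7, -0.2, 0.9]
grip_width: 0.009
finger_force: 0.6
```

>>> {"name": "move_arm", "arguments": {"moves": [{"x": 0.15,"y": 0,"z": 0,"rx": 0,"ry": 0,"rz": 0,"hand": 0},{"x": 0.15,"y": 0,"z": 0,"rx": 0,"ry": 0,"rz": 0,"hand": 0},{"x": 0.15,"y": 0,"z": 0,"rx": 0,"ry": 0,"rz": 0,"hand": 0},{"x": 0.15,"y": 0,"z": 0,"rx": 0,"ry": 0,"rz": 0,"hand": 0},{"x": 0.15,"y": 0,"z": 0,"rx": 0,"ry": 0,"rz": 0,"hand": 0}]}}

```text
clock: 12.6
ee_pos: [562.3, 174.3, 60.2]
ee_rot: [[0.997, 0.076, -0.0], [0.076, -0.997, 0.0], [-0.0, -0.0, -1.0]]
ft_force: [-1.3, 0.8, 0.1]
grip_width: -0.0
finger_force: 0.6
```

>>> {"name": "move_arm", "arguments": {"moves": [{"x": 0.15,"y": 0,"z": 0,"rx": 0,"ry": 0,"rz": 0,"hand": 0},{"x": 0.15,"y": 0,"z": 0,"rx": 0,"ry": 0,"rz": 0,"hand": 0},{"x": 0.15,"y": 0,"z": 0,"rx": 0,"ry": 0,"rz": 0,"hand": 0},{"x": 0.12,"y": 0,"z": 0,"rx": 0,"ry": 0,"rz": 0,"hand": 0},{"x": 0.08,"y": 0,"z": 0,"rx": 0,"ry": 0,"rz": 0,"hand": 0}]}}

```text
clock: 13.1
ee_pos: [594.7, 176.7, 60.2]
ee_rot: [[0.997, 0.076, 0.0], [0.076, -0.997, -0.0], [0.0, 0.0, -1.0]]
ft_force: [-0.6, 1.2, 0.8]
grip_width: 0.008
finger_force: 0.5
```

>>> {"name": "move_arm", "arguments": {"moves": [{"x": 0.08,"y": 0,"z": 0,"rx": 0,"ry": 0,"rz": 0,"hand": 0},{"x": 0.06,"y": 0,"z": 0,"rx": 0,"ry": 0,"rz": 0,"hand": 0},{"x": 0.06,"y": 0,"z": 0,"rx": 0,"ry": 0,"rz": 0,"hand": 0},{"x": 0.06,"y": 0,"z": 0,"rx": 0,"ry": 0,"rz": 0,"hand": 0},{"x": 0.04,"y": 0,"z": 0,"rx": 0,"ry": 0,"rz": 0,"hand": 0}]}}

```text
clock: 13.6
ee_pos: [609.2, 177.8, 60.2]
ee_rot: [[0.997, 0.076, -0.0], [0.076, -0.997, -0.0], [-0.0, 0.0, -1.0]]
ft_force: [-0.7, 0.8, -0.9]
grip_width: 0.01
finger_force: 0.5
```

>>> {"name": "move_arm", "arguments": {"moves": [{"x": 0.08,"y": 0,"z": 0,"rx": 0,"ry": 0,"rz": 0,"hand": 0},{"x": 0.08,"y": 0,"z": 0,"rx": 0,"ry": 0,"rz": 0,"hand": 0},{"x": 0.06,"y": 0,"z": 0,"rx": 0,"ry": 0,"rz": 0,"hand": 0},{"x": 0.06,"y": 0,"z": 0,"rx": 0,"ry": 0,"rz": 0,"hand": 0},{"x": 0.04,"y": 0,"z": 0,"rx": 0,"ry": 0,"rz": 0,"hand": 0}]}}

```text
clock: 14.1
ee_pos: [625.3, 179.1, 60.2]
ee_rot: [[0.997, 0.076, 0.0], [0.076, -0.997, 0.0], [0.0, -0.0, -1.0]]
ft_force: [-1.1, 0.1, 0.1]
grip_width: 0.006
finger_force: 0.5
```

>>> {"name": "move_arm", "arguments": {"moves": [{"x": 0.03,"y": 0,"z": 0,"rx": 0,"ry": 0,"rz": 0,"hand": 0},{"x": 0.03,"y": 0,"z": 0,"rx": 0,"ry": 0,"rz": 0,"hand": 0},{"x": 0.03,"y": 0,"z": 0,"rx": 0,"ry": 0,"rz": 0,"hand": 0},{"x": 0.02,"y": 0,"z": 0,"rx": 0,"ry": 0,"rz": 0,"hand": 0},{"x": 0.02,"y": 0,"z": 0,"rx": 0,"ry": 0,"rz": 0,"hand": 0}]}}

```text
clock: 14.6
ee_pos: [631.5, 179.6, 60.2]
ee_rot: [[0.997, 0.076, -0.0], [0.076, -0.997, 0.0], [-0.0, -0.0, -1.0]]
ft_force: [-0.8, -0.6, -1.1]
grip_width: 0.003
finger_force: 0.5
```

>>> {"name": "move_arm", "arguments": {"moves": [{"x": 0.03,"y": 0,"z": 0,"rx": 0,"ry": 0,"rz": 0,"hand": 0},{"x": 0.02,"y": 0,"z": 0,"rx": 0,"ry": 0,"rz": 0,"hand": 0},{"x": 0.02,"y": 0,"z": 0,"rx": 0,"ry": 0,"rz": 0,"hand": 0},{"x": 0.02,"y": 0,"z": 0,"rx": 0,"ry": 0,"rz": 0,"hand": 0},{"x": 0.02,"y": 0,"z": 0,"rx": 0,"ry": 0,"rz": 0,"hand": 0}]}}

```text
clock: 15.1
ee_pos: [637.0, 180.0, 60.2]
ee_rot: [[0.997, 0.076, -0.0], [0.076, -0.997, -0.0], [-0.0, 0.0, -1.0]]
ft_force: [-1.7, 0.5, 0.6]
grip_width: 0.007
finger_force: 0.5
```

>>> {"name": "move_arm", "arguments": {"moves": [{"x": 0.02,"y": 0,"z": 0,"rx": 0,"ry": 0,"rz": 0,"hand": 0},{"x": 0.02,"y": 0,"z": 0,"rx": 0,"ry": 0,"rz": 0,"hand": 0},{"x": 0.02,"y": 0,"z": 0,"rx": 0,"ry": 0,"rz": 0,"hand": 0},{"x": 0,"y": 0,"z": 0,"rx": 0,"ry": 0,"rz": 0,"hand": 0},{"x": 0,"y": 0,"z": 0,"rx": 0,"ry": 0,"rz": 0,"hand": 0}]}}

```text
clock: 15.6
ee_pos: [640.1, 180.2, 60.3]
ee_rot: [[0.997, 0.076, 0.0], [0.076, -0.997, 0.0], [0.0, 0.0, -1.0]]
ft_force: [-0.4, -0.9, 0.1]
grip_width: 0.007
finger_force: 0.0
```

>>> {"name": "move_arm", "arguments": {"moves": [{"x": 0.02,"y": 0,"z": 0,"rx": 0,"ry": 0,"rz": 0,"hand": 0},{"x": 0.02,"y": 0,"z": 0,"rx": 0,"ry": 0,"rz": 0,"hand": 0},{"x": 0.02,"y": 0,"z": 0,"rx": 0,"ry": 0,"rz": 0,"hand": 0},{"x": 0,"y": 0,"z": 0,"rx": 0,"ry": 0,"rz": 0,"hand": 0},{"x": 0,"y": 0,"z": 0,"rx": 0,"ry": 0,"rz": 0,"hand": 0}]}}

```text
clock: 16.1
ee_pos: [641.0, 180.3, 60.2]
ee_rot: [[0.997, 0.076, -0.005], [0.076, -0.997, -0.001], [-0.005, 0.0, -1.0]]
ft_force: [-10.1, -1.4, 6.4]
grip_width: 0.009
finger_force: 5.4
```

>>> {"name": "move_arm", "arguments": {"moves": [{"x": 0.02,"y": 0,"z": 0,"rx": 0,"ry": 0,"rz": 0,"hand": 0},{"x": 0.02,"y": 0,"z": 0,"rx": 0,"ry": 0,"rz": 0,"hand": 0},{"x": 0,"y": 0,"z": 0,"rx": 0,"ry": 0,"rz": 0,"hand": 0},{"x": 0,"y": 0,"z": 0,"rx": 0,"ry": 0,"rz": 0,"hand": 0},{"x": 0,"y": 0,"z": 0,"rx": 0,"ry": 0,"rz": 0,"hand": 0}]}}

```text
clock: 16.6
ee_pos: [641.2, 180.3, 60.2]
ee_rot: [[0.997, 0.076, -0.01], [0.076, -0.997, -0.002], [-0.01, 0.001, -1.0]]
ft_force: [-19.4, -4.0, 11.1]
grip_width: 0.007
finger_force: 10.1
```

Firm stop at 19 N with no further travel, so the drawer is shut. I'll back off, rise clear and check.

>>> {"name": "move_arm", "arguments": {"moves": [{"x": -0.1,"y": 0,"z": 0,"rx": 0,"ry": 0,"rz": 0,"hand": 0},{"x": -0.3,"y": 0,"z": 0,"rx": 0,"ry": 0,"rz": 0,"hand": 0},{"x": -0.5,"y": 0,"z": 0,"rx": 0,"ry": 0,"rz": 0,"hand": 0},{"x": -0.6,"y": 0,"z": 0,"rx": 0,"ry": 0,"rz": 0,"hand": 0},{"x": -0.5,"y": 0,"z": 0,"rx": 0,"ry": 0,"rz": 0,"hand": 0}]}}

```text
clock: 17.1
ee_pos: [544.2, 172.9, 60.4]
ee_rot: [[0.997, 0.076, 0.001], [0.076, -0.997, 0.0], [0.001, -0.0, -1.0]]
ft_force: [-0.7, 0.4, 0.0]
grip_width: 0.005
finger_force: 0.0
```

>>> {"name": "move_arm", "arguments": {"moves": [{"x": -0.5,"y": 0,"z": -0.3,"rx": 0,"ry": 0,"rz": 0,"hand": 0},{"x": -0.5,"y": 0,"z": -0.6,"rx": 0,"ry": 0,"rz": 0,"hand": 0},{"x": -0.3,"y": 0,"z": -0.6,"rx": 0,"ry": 0,"rz": 0,"hand": 0},{"x": 0,"y": 0,"z": -0.6,"rx": 0,"ry": 0,"rz": 0,"hand": 0},{"x": 0,"y": 0,"z": -0.3,"rx": 0,"ry": 0,"rz": 0,"hand": 0}]}}

```text
clock: 17.6
ee_pos: [481.1, 168.2, 183.2]
ee_rot: [[0.997, 0.076, 0.005], [0.076, -0.997, 0.001], [0.005, -0.0, -1.0]]
ft_force: [0.3, 0.1, -0.0]
grip_width: 0.004
finger_force: 0.0
```

```bash
python3 -c "
from h import *
S=snapshot('side');crop(S,200,60,300,220,2.6,'pics/s6.png')
go([438,166,60])"
```

```text
clock 17.65 pos [481.9 168.3 184.5] shift/50 [-0.898 -0.02   2.483] turn/45 [-0.    -0.01   0.001] F [0.8 0.3 1.8] grip 0.005 0.0 q [ 6. 20. 86.  0. 73. 92.]
```

View pics/s6.png

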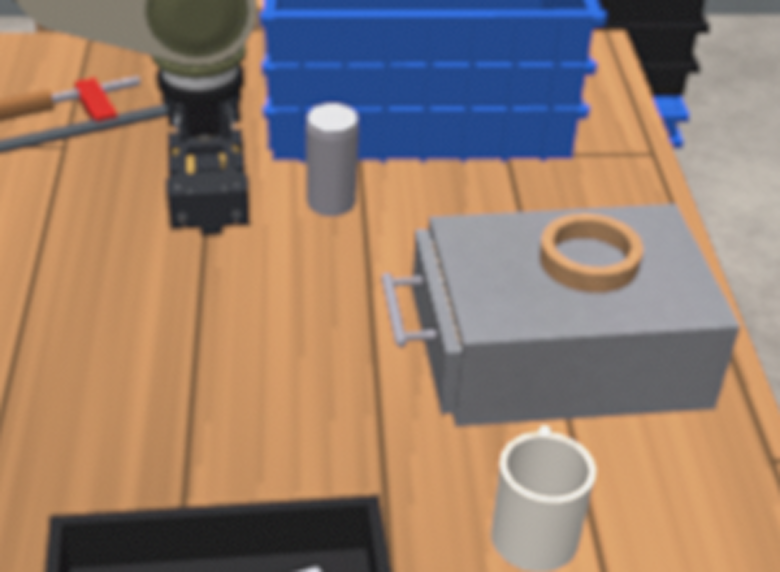

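The drawer panel at about (370,172) is flush with the cabinet front, and the mug and can are where they were. The arm is clear, so I'm handing in.

```bash
python3 -c "
from cell import *
print(close_job())"
```

```text
the job is handed in; nothing more can be done
None
```

The hub was set down standing on its flange in the drawer and the drawer pushed fully shut. The other parts, mug, can and offcut were left untouched, and the job was handed in at about 18 s on the robot's clock; no verdict was returned.

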